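Clamp up a glued panel: bars on, pressure set and locked, glue daubers to the wash tub

ROBOT

A 6-joint arm with a two-finger parallel gripper is mounted at the origin on the work surface. World frame = base frame: x ahead of the robot, y to its left, z up, the work surface at z = 0. Lengths are in m, angles in rad, forces in N, time in s.
With the tool pointing down it reaches from about 0.35 to 0.975 m from the base axis. Payload 4.9 kg.
Tool frame: the origin (TCP) lies where the fingers leave the gripper's body, on its centre line; the fingertips stand 73 mm ahead of it and the grasp point (between the pads) lies 54 mm ahead of it; z points along the fingers, y is the direction in which the jaws open and shut (so a half turn about z gives the same grasp; the last joint's range is limited). The gripper opens to 85 mm and grips with 20 to 120 N. Pads are 22 mm wide; open, the fingers measure 114 mm over their backs; the gripper's body (76 mm by 85 mm) begins 54 mm behind the grasp point. The pads swing forward as they close: fully open they stand 13 mm farther back than shut.
Start: joints at [-1.458, 0.053, 1.613, -0, 1.476, -0.119], TCP at [0.144, -0.608, 0.304] pointing down, gripper open.
Joint ranges: [-3.01, 3.01], [-1.01, 2.22], [0.06, 2.58], [-1.02, 4.17], [0.09, 2.62], [-3.14, 3.14]. Speed limits (rad/s): [2.57, 2.57, 3.14, 3.14, 3.14, 3.14].

INTERFACE

Orientations are given as a rotation vector (axis times angle).
In Python, from station import monitor, vision, workorder gives the robot as it stands.
- The arm moves only by the tool arm_command, never from a script. Its argument "rows" is text: rows parted by semicolons, each of 6 numbers parted by spaces: the shift along the world's x, y, z in mm, then the turn, a rotation vector about the world's x, y, z in degrees. In form: tx ty tz wx wy wz; .... A call has 1 to 12 rows; each row is the pose to reach, as a shift and turn from the pose measured when the call began; what a row does not reach only later rows make up. A row lasts 1/8 s, in which the tool goes at most 62.5 mm and 10.7 degrees, less where a joint would pass 70% of its speed; a pose out of reach is approached as far as the arm can. A call with a gripper value outside its range is refused whole. "jaw" is the opening, from 0 (shut) to 1 (fully open), set as the call begins (left out, the last holds). The fingers move at their own pace and stop on an object; "squeeze" is the grip in N (left out, the last holds). Time passes only in rows, so rows that repeat a pose let the fingers close. It gives the time, the measured TCP pose, the force and the opening at its end, in the units of the state.
- monitor.get_obs(): the state, without advancing time (a new reading comes with each control period).
- vision.get_image(name): name is "side" or "top"; returns a dict with "frame" (400x640x3 uint8, red, green, blue), "vfov" (degrees; the focal length in pixels is half the picture's height over the tangent of half this angle, whatever the lens; pixels are square), "cx", "cy" (the principal point, pixels), "R" (3x3) and "t" (3): a world point X has camera coordinates R X + t. Camera axes: x right, y down, z forward; pixel columns grow to the right and rows downward; lengths in m; the calibration is good to about 2 mm. A picture is of the moment at which its call begins. There is no depth.
- workorder.finish_job(): hands the job in, once; it reports no verdict.
The state is a dict: "t": time; "q": joint angles; "dq": joint speeds; "effort": joint torques, N m; "tool_pos": TCP position; "tool_rot": TCP orientation; "contact_force": force on the tool from outside, world axes, zero at the start; "wrist_torque": the same for the moment, N m; "opening": finger opening in m.
Only numpy, scipy, OpenCV 4.12 (cv2) and the standard library are available. Lean on these libraries where they do the work, as an engineer would, in place of code of your own. Each camera call takes 0.05 s, during which the arm holds its last target. There are 200 camera calls.

TASK

The striped panel in the clamping jig has just been glued: lay every blue retaining bar right way up across the jig's two rails, each fully down in its own pair of saddles and roughly centred over the panel. Once all the bars are in, turn the red knob of the grey air regulator, still pushed in, until its white line points at the green mark, then pull it fully out (up) to lock it there. Also move every glue dauber from the wooden stand into the open red wash tub, head down on the tub's floor, whenever you like, and leave the bottles, tools and other things on the bench where they are.

Things in the scene. Friction and masses are not known exactly. Their poses are not given: they have to be found in the camera images.
- jig: fixed clamping jig, dark base 170 (x) x 250 (y) x 12 mm; origin: centre of the underside. Two aluminium rails along its y at x = -62 and +62 mm, 20 mm wide, saddle floor 45 mm above the bench. Yellow teeth on them, 20 mm wide, at y = -102, -34, 34, 102 mm, tops at 57 mm, leave three saddles 48 mm wide. Striped glued panel between the rails, top at 43 mm
- bar0: blue retaining bar 210 (x) x 36 (y) x 12 mm, orange grip block 60 (x) x 24 (y) x 28 mm centred on top (12 to 40 mm above the underside); 0.24 to 0.38 kg. Origin: centre of the underside, z up. Lies flat on the bench at first; 2 or 3 are present. Laid in a saddle pair its x is along the jig's x, either way round, its underside at 45 mm
- bar1: blue retaining bar 210 (x) x 36 (y) x 12 mm, orange grip block 60 (x) x 24 (y) x 28 mm centred on top (12 to 40 mm above the underside); 0.24 to 0.38 kg. Origin: centre of the underside, z up. Lies flat on the bench at first; 2 or 3 are present. Laid in a saddle pair its x is along the jig's x, either way round, its underside at 45 mm
- bar2: blue retaining bar 210 (x) x 36 (y) x 12 mm, orange grip block 60 (x) x 24 (y) x 28 mm centred on top (12 to 40 mm above the underside); 0.24 to 0.38 kg. Origin: centre of the underside, z up. Lies flat on the bench at first; 2 or 3 are present. Laid in a saddle pair its x is along the jig's x, either way round, its underside at 45 mm
- saddle0 (a point): centre of saddle pair 0: midway between the rails, at the saddle floor (45 mm above the bench), axes as the jig's; at jig y = -68 mm. Where the middle of a laid bar's underside belongs; any bar may use any pair, and pairs may stay empty
- saddle1 (a point): centre of saddle pair 1: midway between the rails, at the saddle floor (45 mm above the bench), axes as the jig's; at jig y = 0 mm. Where the middle of a laid bar's underside belongs; any bar may use any pair, and pairs may stay empty
- saddle2 (a point): centre of saddle pair 2: midway between the rails, at the saddle floor (45 mm above the bench), axes as the jig's; at jig y = 68 mm. Where the middle of a laid bar's underside belongs; any bar may use any pair, and pairs may stay empty
- regulator: fixed grey air regulator box 110 x 110 x 85 mm, origin: centre of the underside, z up; black dial on top, the green mark at the dial's -x edge (box frame), thinner white ticks elsewhere. The knob's axis is vertical through the middle
- knob_turn (a joint): rotation of the red knob, rad: 0 when its white line points at the green mark; grows clockwise seen from above. Starts between -2.4 and -0.9 (turn it clockwise); stops at -2.8 and 1.2. Friction 0.06 N m, stays where left; nothing more stops it turning when pulled out
- knob_pull (a joint): how far the knob is pulled out (straight up), m: 0 pushed in, 0.012 fully out; takes about 6 N, stays where left; starts at 0
- knob_grip (a point): on the knob's axis, in its wing, 115 mm above the bench when pushed in. The wing is 46 mm long (x of this frame) x 13 mm wide (y), 98 to 126 mm above the bench, on a 50 mm round skirt; the white line on its top lies on the -x side and points to -x. This frame turns and rises with the knob; at the mark it has the box's axes
- stand: fixed wooden dauber stand 60 (x) x 140 (y) x 55 mm, origin: centre of the underside; three square wells 29 mm wide, 45 mm deep (floor 10 mm above the bench) at y = -44, 0, +44 mm
- dauber0: glue dauber 140 mm long: yellow head 24 mm dia x 32 mm at the bottom, wooden handle 14 mm dia above it; 50 g. Origin: centre of the head's flat end, z along the handle. Starts upright, head down in a well, handle sticking out 95 mm above the stand; 2 or 3 are present; it stands freely on its flat head
- dauber1: glue dauber 140 mm long: yellow head 24 mm dia x 32 mm at the bottom, wooden handle 14 mm dia above it; 50 g. Origin: centre of the head's flat end, z along the handle. Starts upright, head down in a well, handle sticking out 95 mm above the stand; 2 or 3 are present; it stands freely on its flat head
- dauber2: glue dauber 140 mm long: yellow head 24 mm dia x 32 mm at the bottom, wooden handle 14 mm dia above it; 50 g. Origin: centre of the head's flat end, z along the handle. Starts upright, head down in a well, handle sticking out 95 mm above the stand; 2 or 3 are present; it stands freely on its flat head
- tub: fixed open red wash tub 125 (x) x 135 (y) x 85 mm outside, walls and floor 5 mm; origin: centre of the underside
- glue_bottle: white glue bottle, 60 mm dia, 160 mm tall; bystander, leave alone
- square: flat steel L-shaped try square, arms 200 and 135 mm, 5 mm thick; bystander, leave alone
- sanding_block: cork sanding block 60 x 100 x 26 mm; bystander, leave alone
- tape_roll: yellow roll of tape 90 mm dia, 25 mm high, lying flat; bystander, leave alone
- offcut: wood offcut 100 x 45 x 30 mm; bystander, leave alone
- screwdriver: red-handled screwdriver lying flat; bystander, leave alone
- screw_jar: jar of screws, 70 mm dia, 80 mm tall; bystander, leave alone
There are look-alikes about, which are no part of the job. Leave any pink or purple look-alike of the dauber2 alone.

How it is judged:
By the outcome, as a careful person would: the job done as asked, in the order asked, and still so for the second after the job is handed in, with the robot touching nothing.
Of bar0, bar1, bar2 only 2 to 3 are there at a start; the rules pass over those that are not, and their reading is None.
Of dauber0, dauber1, dauber2 only 2 to 3 are there at a start; the rules pass over those that are not, and their reading is None.
At some moment in a run one of bar0, bar1, bar2 may be knocked a few centimetres aside while the robot is not near it.
It also fails if it takes over 210 s, if anything falls off the work surface, if the arm or the gripper's body presses on something with over 40 N, if the wrist force passes 120 N, or if a joint passes its speed limit or range.

## Working session

There is one attempt and no reset: what is moved stays moved. The work goes in short steps, Python scripts to look and compute and a tool call to move; the robot and the scene stay as the last step left them, time stands still between calls to the robot, and variables do not carry over. Pictures are saved under pics/ and viewed, about 12 in all and at most 16, crops included, and the job is handed in when it is done.

Besides the shell and the picture viewer there is one more tool, called after "Emit:" as name(argument=value, ...), one argument or row to a line, values as JSON. arm_command: Moves the arm, as the interface text tells. Its arguments: {"type":"object","properties":{"rows":{"type":"string"},"jaw":{"type":"number"},"squeeze":{"type":"number"}},"required":["rows"]}

```bash
mkdir -p pics; ls
cat > h.py <<'E'
import numpy as np, cv2
from station import monitor, vision, workorder
def grab(n,save=None):
    im=vision.get_image(n)
    if save: cv2.imwrite('pics/'+save,cv2.cvtColor(np.ascontiguousarray(im['frame']),cv2.COLOR_RGB2BGR))
    return im
def ray(im,u,v):
    f=im['frame'].shape[0]/2/np.tan(np.radians(im['vfov'])/2)
    R=np.array(im['R']);t=np.array(im['t'])
    return -R.T@t, R.T@np.array([(u-im['cx'])/f,(v-im['cy'])/f,1.])
def onz(im,u,v,z):
    c,d=ray(im,u,v); return c+d*(z-c[2])/d[2]
def proj(im,X):
    f=im['frame'].shape[0]/2/np.tan(np.radians(im['vfov'])/2)
    p=np.array(im['R'])@np.array(X)+np.array(im['t']); return np.array([f*p[0]/p[2]+im['cx'],f*p[1]/p[2]+im['cy']])
E
python3 - <<'E'
from h import *
for n in('top','side'):
    im=grab(n,n+'0.png'); c,d=ray(im,im['cx'],im['cy']); print(n,im['vfov'],im['cx'],im['cy'],c.round(3),d.round(3),{k for k in im})
print(monitor.get_obs())
E
```

```text
pics
top 44.05328628377857 318.46668669747066 201.65037954244585 [ 0.345 -0.048  1.52 ] [ 0.141  0.    -0.99 ] {'R', 'frame', 'cy', 't', 'cx', 'vfov'}
side 54.20499709088619 311.3925690832974 204.68399061280275 [ 0.122 -0.57   0.89 ] [ 0.406  0.505 -0.762] {'R', 'frame', 'cy', 't', 'cx', 'vfov'}
{'t': 0.1, 'q': array([-1.45800456e+00,  5.32635692e-02,  1.61416811e+00,  5.48349466e-06,
        1.47601725e+00, -1.18968727e-01]), 'dq': array([ 1.42999695e-03, -1.06301911e-03, -3.80969155e-03,  1.40740021e-04,
        4.97359967e-05, -6.39666091e-04]), 'effort': array([ 2.92647110e-04, -3.94904995e+01, -3.71365178e+01, -1.53100414e-04,
        3.91585272e-03,  3.83813685e-06]), 'tool_pos': array([ 0.14352784, -0.60784559,  0.30279593]), 'tool_rot': array([-3.11867952e+00, -3.63018892e-01, -1.75690825e-05]), 'contact_force': array([ 1.32267314, -0.09733864, -0.01231049]), 'wrist_torque': array([0.01971935, 0.01648065, 0.07546109]), 'opening': 0.08596371900546608}
```

View pics/top0.png

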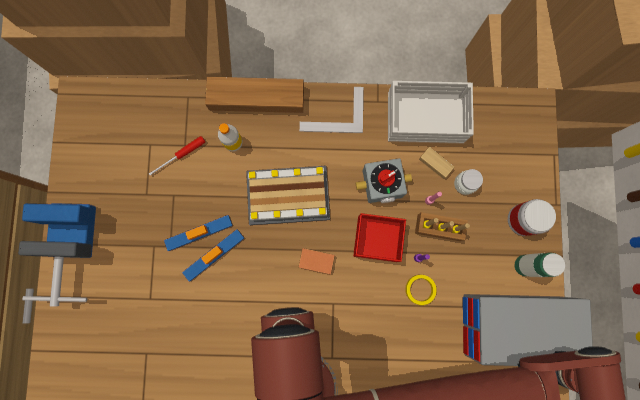

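View pics/side0.png

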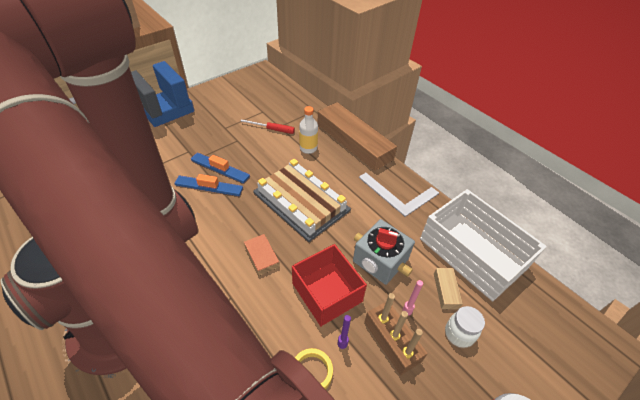

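Top view: image up is +x, left is +y. The candidates are:
- **Bars:** two, at (198,232) and (213,255). The blue vise at (60,220) and blue books at (470,310) are not bars.
- **Daubers:** three in the stand, at (428,224), (442,227) and (457,229). Pink (433,198) and purple (421,258) are look-alikes to leave alone.
- **Tub:** red, at (380,238).
- **Regulator:** at (386,180). The red jar at (533,218) is not its knob.

Next I measure with masks and check one crop.

```bash
cat >> h.py <<'E'
def hsv(im): return cv2.cvtColor(np.ascontiguousarray(im['frame']),cv2.COLOR_RGB2HSV)
def blobs(im,lo,hi,box,z,amin=8):
    m=cv2.inRange(hsv(im),lo,hi); k=np.zeros_like(m); x0,y0,x1,y1=box; k[y0:y1,x0:x1]=255; m&=k
    out=[]
    for c in cv2.findContours(m,cv2.RETR_EXTERNAL,cv2.CHAIN_APPROX_NONE)[0]:
        if cv2.contourArea(c)<amin: continue
        (u,v),s,a=cv2.minAreaRect(c); b=cv2.boxPoints(((u,v),s,a))
        P=np.array([onz(im,*p,z)[:2] for p in b]); e=[P[1]-P[0],P[2]-P[1]]; e.sort(key=np.linalg.norm)
        w=e[1]; out.append(dict(uv=(round(u,1),round(v,1)),c=P.mean(0).round(4),L=[round(float(np.linalg.norm(x)),3) for x in e[::-1]],ang=round(float(np.degrees(np.arctan2(w[1],w[0]))%180),1)))
    return out
def show(t,l): 
    print(t); [print('  ',o) for o in l]
E
python3 - <<'E'
from h import *
im=grab('top')
show('orange grips',blobs(im,(5,190,170),(18,255,255),(150,205,260,290),.040))
show('blue',blobs(im,(100,120,50),(125,255,255),(150,205,260,290),.012))
show('yellow teeth',blobs(im,(24,170,150),(34,255,255),(240,160,335,230),.057,4))
show('green',blobs(im,(45,120,80),(80,255,255),(355,155,412,205),.086,1))
show('tub',blobs(im,(0,170,80),(6,255,255),(345,205,412,268),.085,40))
show('yellow dauber',blobs(im,(22,150,120),(34,255,255),(412,205,475,250),.042,2))
show('grey top',blobs(im,(0,0,0),(179,255,50),(355,155,412,205),.085,60))
show('wing',blobs(im,(0,170,90),(6,255,255),(355,155,412,205),.115,4))
c=[cv2.resize(im['frame'][y:y+75,x:x+100],(800,600),interpolation=2) for x,y in((150,200),)]
a=cv2.resize(im['frame'][150:250,350:483],(798,600),interpolation=2)
cv2.imwrite('pics/crop1.png',a[...,::-1])
E
```

```text
orange grips
   {'uv': (211.0, 254.3), 'c': array([0.3895, 0.2676]), 'L': [0.057, 0.022], 'ang': 130.7}
   {'uv': (195.6, 231.7), 'c': array([0.4557, 0.3174]), 'L': [0.057, 0.022], 'ang': 113.6}
blue
   {'uv': (212.9, 254.9), 'c': array([0.3891, 0.2673]), 'L': [0.207, 0.035], 'ang': 130.5}
   {'uv': (197.6, 232.6), 'c': array([0.4554, 0.3176]), 'L': [0.208, 0.035], 'ang': 113.4}
yellow teeth
   {'uv': (253.5, 215.0), 'c': array([0.5085, 0.1441]), 'L': [0.018, 0.015], 'ang': 2.5}
   {'uv': (276.5, 213.5), 'c': array([0.5147, 0.0758]), 'L': [0.015, 0.015], 'ang': 2.1}
   {'uv': (299.0, 212.0), 'c': array([0.5209, 0.009 ]), 'L': [0.018, 0.018], 'ang': 1.7}
   {'uv': (321.5, 210.5), 'c': array([ 0.5271, -0.0579]), 'L': [0.015, 0.015], 'ang': 1.4}
   {'uv': (251.5, 174.5), 'c': array([0.6309, 0.1554]), 'L': [0.015, 0.015], 'ang': 2.5}
   {'uv': (274.5, 173.0), 'c': array([0.6373, 0.0864]), 'L': [0.018, 0.015], 'ang': 2.1}
   {'uv': (296.5, 171.5), 'c': array([0.6436, 0.0203]), 'L': [0.015, 0.015], 'ang': 1.8}
   {'uv': (319.1, 169.9), 'c': array([ 0.6504, -0.0476]), 'L': [0.019, 0.017], 'ang': 15.2}
green
   {'uv': (388.0, 190.5), 'c': array([ 0.5878, -0.2518]), 'L': [0.015, 0.006], 'ang': 0.3}
tub
   {'uv': (379.6, 237.3), 'c': array([ 0.4499, -0.2284]), 'L': [0.141, 0.128], 'ang': 84.3}
yellow dauber
   {'uv': (456.0, 228.5), 'c': array([ 0.485 , -0.4626]), 'L': [0.021, 0.018], 'ang': 179.1}
   {'uv': (441.5, 226.5), 'c': array([ 0.4899, -0.4191]), 'L': [0.021, 0.021], 'ang': 179.4}
   {'uv': (426.5, 223.5), 'c': array([ 0.4978, -0.3742]), 'L': [0.021, 0.021], 'ang': 179.6}
grey top
   {'uv': (395.9, 181.9), 'c': array([ 0.6143, -0.2752]), 'L': [0.07, 0.024], 'ang': 155.8}
   {'uv': (381.3, 176.6), 'c': array([ 0.6293, -0.2318]), 'L': [0.088, 0.061], 'ang': 158.5}
wing
   {'uv': (386.0, 177.5), 'c': array([ 0.6209, -0.2417]), 'L': [0.05, 0.046], 'ang': 0.2}
```

View pics/crop1.png

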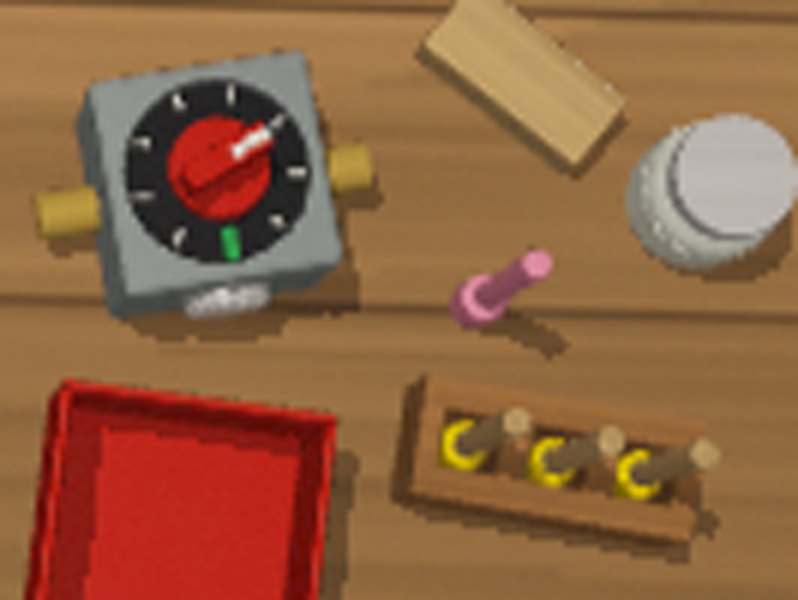

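The crop shows three yellow-headed daubers in the stand with handle tops at full-frame pixels (436,220), (451,223) and (467,226). The pink look-alike stands apart, and the knob's white line points up-right, away from the green mark at (388,190). I'll measure the handle tops, tub and knob, then start on the daubers since they are nearest.

Run:
```python
from h import *
im=grab('top')
for p in((517,420),(609,440),(705,454)): print('handle',onz(im,350+p[0]/6-.5,150+p[1]/6-.5,.15).round(4))
print('pink top',onz(im,350+538/6,150+263/6,.14).round(3),'base',onz(im,350+475/6,150+300/6,.02).round(3))
# tub rim corners (outer) and floor corners from crop/hsv edges
h=hsv(im); sub=h[205:268,345:412]; 
f=cv2.inRange(h,(0,170,190),(8,255,255)); k=np.zeros_like(f);k[205:268,345:412]=255; f&=k
c=max(cv2.findContours(f,0,1)[0],key=cv2.contourArea); r=cv2.minAreaRect(c); P=np.array([onz(im,*p,.005)[:2] for p in cv2.boxPoints(r)]); print('floor bright',P.mean(0).round(4),np.linalg.norm(P[1]-P[0]),np.linalg.norm(P[2]-P[1]),r)
for n in('skirt',): print(onz(im,350+220/6-.5,150+167/6-.5,.1).round(4))
w=cv2.inRange(h,(0,0,170),(179,60,255)); k=np.zeros_like(f);k[165:187,384:400]=255; w&=k
ys,xs=np.nonzero(w); print('white',[(onz(im,x,y,.126)[:2]).round(4).tolist() for x,y in zip(xs,ys)])
# dial circle
d=cv2.inRange(h,(0,0,0),(179,255,60)); k[:]=0;k[155:205,365:408]=255; d&=k
ys,xs=np.nonzero(d); (u,v),rad=cv2.minEnclosingCircle(np.c_[xs,ys].astype(np.float32)); print('dial',u,v,rad,onz(im,u,v,.086).round(4))
```

```text
handle [ 0.4985 -0.376   0.15  ]
handle [ 0.4902 -0.4186  0.15  ]
handle [ 0.4848 -0.4631  0.15  ]
pink top [ 0.573 -0.39   0.14 ] base [ 0.573 -0.388  0.02 ]
floor bright [ 0.4447 -0.2421] 0.10459930925888042 0.0994168344432037 ((380.8231506347656, 240.91542053222656), (32.37306594848633, 34.10955047607422), 7.125016689300537)
[ 0.6243 -0.2442  0.1   ]
white [[0.6554, -0.2457], [0.6352, -0.2573], [0.6353, -0.2602], [0.6353, -0.2631], [0.6322, -0.2544], [0.6323, -0.2573], [0.6291, -0.2487], [0.6292, -0.2516], [0.6292, -0.2545], [0.6262, -0.2487], [0.6182, -0.2775], [0.5946, -0.2689]]
dial 385.94171142578125 178.07669067382812 15.255298614501953 [ 0.6248 -0.2455  0.086 ]
```

Emit:
arm_command(
  rows="100 60 0 0 0 20; 200 120 0 0 0 40; 345 190 0 0 0 68.5; 345 190 0 0 0 68.5; 345 190 0 0 0 68.5; 345 190 0 0 0 68.5; 345 190 0 0 0 68.5; 345 190 0 0 0 68.5; 345 190 0 0 0 68.5",
  jaw=0.6,
  squeeze=30,
)

```text
t: 1.32
tool_pos: [0.4878, -0.4184, 0.3029]
tool_rot: [-2.375, -2.053, 0.002]
contact_force: [-0.5, 0.1, -0.6]
opening: 0.0512
```

Emit:
arm_command(
  rows="2 0 -40 0 0 0; 2 0 -80 0 0 0; 2 0 -110 0 0 0; 2 0 -124 0 0 0; 2 0 -124 0 0 0; 2 0 -124 0 0 0",
)

```text
t: 2.08
tool_pos: [0.4902, -0.4194, 0.1808]
tool_rot: [2.376, 2.053, -0.002]
contact_force: [0.8, -0.2, 0.4]
opening: 0.0515
```

Emit:
arm_command(
  rows="0 0 0 0 0 0; 0 0 0 0 0 0; 0 0 0 0 0 0; 0 0 0 0 0 0; 0 0 60 0 0 0; 0 0 125 0 0 0; 0 0 125 0 0 0; 0 0 125 0 0 0",
  jaw=0,
)

```text
t: 3.08
tool_pos: [0.4902, -0.4193, 0.3057]
tool_rot: [2.376, 2.053, -0.001]
contact_force: [0.7, 0.4, -1.0]
opening: 0.0128
```

Emit:
arm_command(
  rows="-9 55 0 0 0 1; -18 110 0 0 0 2; -27 165 0 0 0 2; -34 210 0 0 0 2; -36 221 0 0 0 2; -36 221 0 0 0 2; -36 221 -40 0 0 2; -36 221 -80 0 0 2; -36 221 -115 0 0 2; -36 221 -127 0 0 2; -36 221 -129 0 0 2; -36 221 -129 0 0 2",
)

```text
t: 4.58
tool_pos: [0.4547, -0.1991, 0.1773]
tool_rot: [2.34, 2.092, -0.001]
contact_force: [0.5, 0.8, -0.8]
opening: 0.0128
```

Emit:
arm_command(
  rows="0 0 -1 0 0 0; 0 0 -1 0 0 0",
)

```text
t: 4.82
tool_pos: [0.4549, -0.1994, 0.177]
tool_rot: [2.339, 2.091, -0.001]
contact_force: [-0.2, 0.3, 2.6]
opening: 0.0132
```

Emit:
arm_command(
  rows="0 0 0 0 0 0; 0 0 0 0 0 0; 0 0 0 0 0 0; 0 0 60 0 0 0; 0 0 120 0 0 0; 11 -60 120 0 0 -2; 22 -120 120 0 0 -2; 44 -176 120 0 0 -2; 44 -176 120 0 0 -2; 44 -176 60 0 0 -2; 44 -176 10 0 0 -2; 44 -176 4 0 0 -2",
  jaw=0.5,
)

```text
t: 6.32
tool_pos: [0.4968, -0.3727, 0.1761]
tool_rot: [-2.373, -2.05, 0.002]
contact_force: [-0.2, -0.2, -0.1]
opening: 0.043
```

Run:
```python
from h import *
im=grab('side'); print(monitor.get_obs()['tool_pos'])
cv2.imwrite('pics/s1.png',cv2.resize(im['frame'][200:400,280:460],(720,600*4//3*0+600))[...,::-1])
```

```text
[ 0.49787762 -0.37374168  0.17847693]
```

View pics/s1.png

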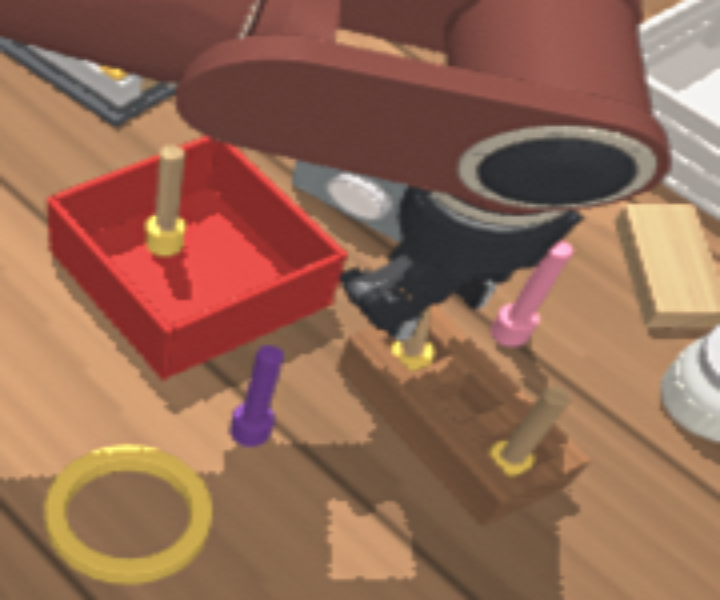

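The first dauber stands upright in the tub at crop pixel (165,240), and the gripper is around the next one. I'm carrying on.

Emit:
arm_command(
  rows="0 -2 0 0 0 0; 0 -2 0 0 0 0; 0 -2 0 0 0 0; 0 -2 0 0 0 0; 0 -2 60 0 0 0; 0 -2 125 0 0 0; 0 -2 125 0 0 0",
  jaw=0,
)

```text
t: 7.25
tool_pos: [0.4997, -0.3774, 0.3117]
tool_rot: [2.369, 2.046, 0.001]
contact_force: [0.2, 0.2, -0.6]
opening: -0.0002
```

Run:
```python
from h import *
im=grab('side'); o=monitor.get_obs(); print(o['tool_pos'],o['opening'],o['contact_force'])
cv2.imwrite('pics/s2.png',cv2.resize(im['frame'][200:400,280:460],(720,600))[...,::-1])
```

```text
[ 0.49891098 -0.37663416  0.30825459] 0.00026966555533573306 [-0.13771248 -0.05969965  0.31286306]
```

View pics/s2.png

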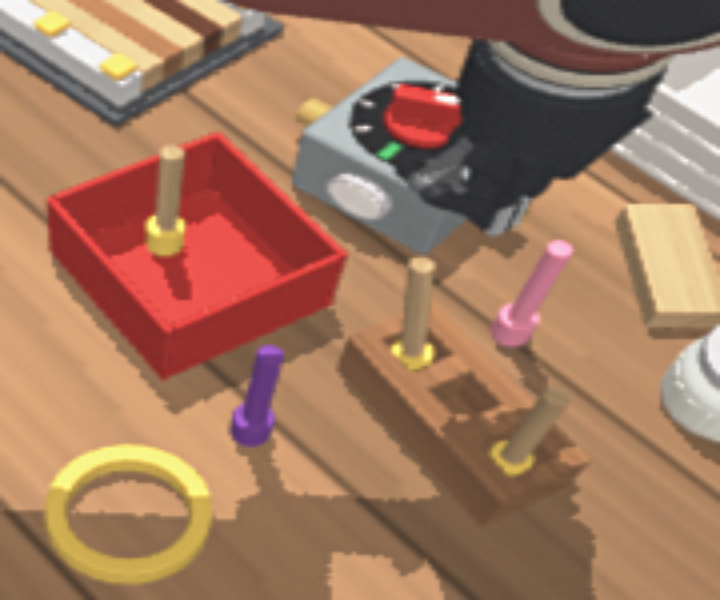

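The jaws closed empty. The dauber is still in its well, head at crop (412,355) and top at (420,262). I'll triangulate it.

```bash
cat >> h.py <<'E'
def tri(a,pa,b,pb):
    c1,d1=ray(a,*pa);c2,d2=ray(b,*pb);d1/=np.linalg.norm(d1);d2/=np.linalg.norm(d2)
    s=np.linalg.lstsq(np.c_[d1,-d2],c2-c1,rcond=None)[0]; p=c1+s[0]*d1;q=c2+s[1]*d2
    return ((p+q)/2).round(4),round(float(np.linalg.norm(p-q)),4)
E
python3 - <<'E'
from h import *
s=grab('side');t=grab('top')
print(monitor.get_obs()['tool_pos'])
f=lambda x,y:(280+x/4-.5,200+y/3-.5)
for n,p,z in(('A top',(421,264),.15),('C top',(556,394),.15),('A headtop',(413,350),.042),('C headtop',(513,455),.042)):
    print(n,onz(s,*f(*p),z).round(4))
a=cv2.resize(t['frame'][200:260,410:490],(800,600),interpolation=2); cv2.imwrite('pics/t2.png',a[...,::-1])
E
```

```text
[ 0.49766713 -0.37548518  0.30295805]
A top [ 0.4984 -0.355   0.15  ]
C top [ 0.4839 -0.4628  0.15  ]
A headtop [ 0.4976 -0.3732  0.042 ]
C headtop [ 0.4839 -0.4637  0.042 ]
```

View pics/t2.png

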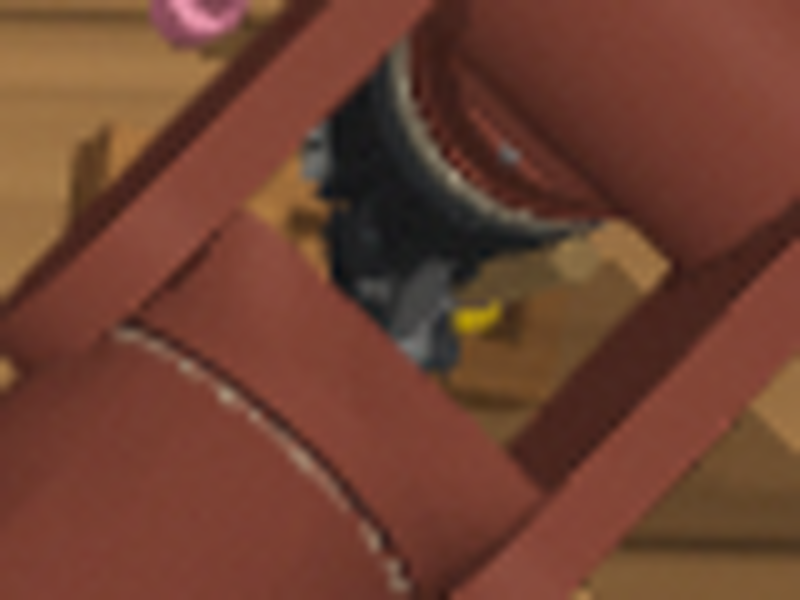

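The arm was still settling while it descended, so it nudged dauber A. The dauber now leans about 10° toward +y, with its top at y=-0.355 and head at y=-0.373. I'll grasp it at the leaning spot with settle rows, then turn it upright in the air.

Emit:
arm_command(
  rows="1 16 0 0 0 0; 1 16 0 0 0 0; 1 16 -50 0 0 0; 1 16 -90 0 0 0; 1 16 -115 0 0 0; 1 16 -124 0 0 0; 1 16 -124 0 0 0; 1 16 -124 0 0 0; 1 16 -124 0 0 0",
  jaw=0.7,
)

```text
t: 8.52
tool_pos: [0.4993, -0.36, 0.1806]
tool_rot: [2.377, 2.053, -0.001]
contact_force: [-0.1, -0.2, 0.5]
opening: 0.06
```

Emit:
arm_command(
  rows="0 0 0 0 0 0; 0 0 0 0 0 0; 0 0 0 0 0 0; 0 0 0 0 0 0; 0 0 0 0 0 0; 0 0 60 0 0 0; 0 0 120 0 0 0; 0 0 120 0 0 0; 0 0 120 0 0 0; 0 0 120 0 0 0",
  jaw=0,
)

```text
t: 9.78
tool_pos: [0.4986, -0.3594, 0.2977]
tool_rot: [-2.374, -2.051, 0.002]
contact_force: [1.1, -1.1, 0.2]
opening: 0.0133
```

Run:
```python
from h import *
im=grab('side'); o=monitor.get_obs(); print(o['tool_pos'],o['opening'],o['contact_force'])
cv2.imwrite('pics/s3.png',cv2.resize(im['frame'][200:400,280:460],(720,800*3//4))[...,::-1])
```

```text
[ 0.49859134 -0.35942159  0.2978086 ] 0.012850612742408705 [-1.52141473 -0.91102321 -0.10001288]
```

View pics/s3.png

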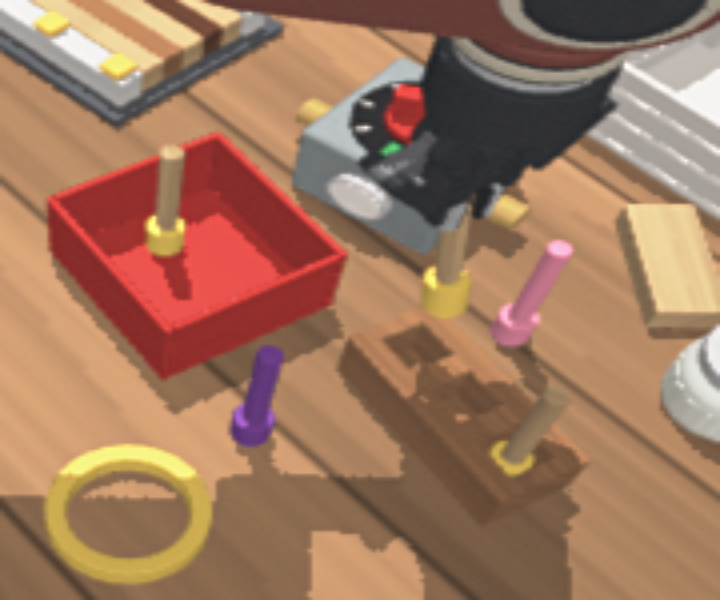

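Run:
```python
from h import *
s=grab('side')
h=hsv(s); m=cv2.inRange(h,(20,150,120),(34,255,255)); k=np.zeros_like(m); k[280:308,382:400]=255; m&=k
ys,xs=np.nonzero(m); print('head mid',xs.mean(),ys.mean(),len(xs), (xs.min(),xs.max(),ys.min(),ys.max()))
g=np.array([.4986,-.3594,.2438])
for th in(0,5,10,15):
    a=np.radians(th); d=np.array([0,-np.sin(a),-np.cos(a)])
    print(th,proj(s,g+d*.105),proj(s,g+d*.121))
```

```text
head mid 390.9316239316239 298.7692307692308 117 (np.int64(386), np.int64(396), np.int64(289), np.int64(305))
0 [385.44529834 291.47423838] [384.27713108 295.01878243]
5 [388.54785179 294.49242886] [387.79573201 298.47339237]
10 [391.7281033  297.34597945] [391.40813817 301.75014446]
15 [394.96960047 300.01540093] [395.09701145 304.82727159]
```

Emit:
arm_command(
  rows="-15 25 10 3 0 0; -30 50 10 6 -1 0; -51 83 10 9 -1 0; -51 83 10 9 -1 0; -51 83 0 9 -1 0; -51 83 -50 9 -1 0; -51 83 -90 9 -1 0; -51 83 -110 9 -1 0; -51 83 -115 9 -1 0; -51 83 -117 9 -1 0; -51 83 -117 9 -1 0",
)

```text
t: 11.25
tool_pos: [0.4485, -0.2772, 0.1827]
tool_rot: [-2.291, -1.98, -0.175]
contact_force: [0.2, -1.2, -0.6]
opening: 0.0134
```

Run:
```python
from h import *
s=grab('side'); o=monitor.get_obs(); print(o['tool_pos'],o['opening'],o['contact_force'])
cv2.imwrite('pics/s4.png',cv2.resize(s['frame'][220:340,280:400],(600,600))[...,::-1])
```

```text
[ 0.44838364 -0.27712322  0.18269763] 0.013444585001633421 [1.33080037 0.2649526  0.31673327]
```

View pics/s4.png

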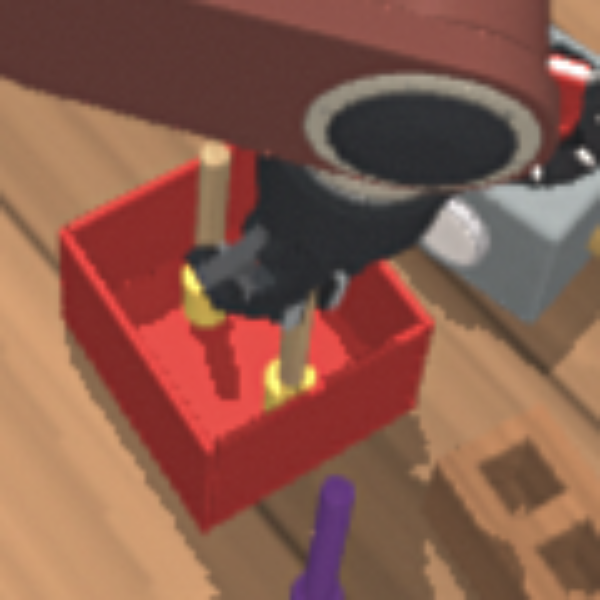

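It is inside the tub and looks upright, head at crop (288,385). I'll lower it gently until it touches.

Emit:
arm_command(
  rows="0 0 -2 0 0 0; 0 0 -4 0 0 0; 0 0 -5 0 0 0; 0 0 -5 0 0 0; 0 0 -5 0 0 0",
)

```text
t: 11.92
tool_pos: [0.4484, -0.2771, 0.1777]
tool_rot: [-2.291, -1.98, -0.175]
contact_force: [-0.2, 0.4, -0.5]
opening: 0.0131
```

Emit:
arm_command(
  rows="0 0 -1 0 0 0; 0 0 -2 0 0 0; 0 0 -2 0 0 0; 0 0 -2 0 0 0",
)

```text
t: 12.42
tool_pos: [0.4484, -0.2771, 0.1757]
tool_rot: [-2.291, -1.98, -0.175]
contact_force: [-0.3, 0.1, -0.5]
opening: 0.0132
```

Emit:
arm_command(
  rows="0 0 -1 0 0 0; 0 0 -2 0 0 0; 0 0 -2 0 0 0; 0 0 -2 0 0 0",
)

```text
t: 12.92
tool_pos: [0.4487, -0.2775, 0.175]
tool_rot: [-2.292, -1.981, -0.175]
contact_force: [-1.4, 0.7, 5.8]
opening: 0.0129
```

Emit:
arm_command(
  rows="0 0 0 0 0 0; 0 0 0 0 0 0; 0 0 0 0 0 0; 0 0 0 0 0 0; 0 0 50 0 0 0; 0 0 110 0 0 0; 0 0 125 -9 1 0; 0 0 125 -9 1 0; 0 0 125 -9 1 0; 0 0 125 -9 1 0",
  jaw=0.6,
)

```text
t: 14.18
tool_pos: [0.4481, -0.2774, 0.2978]
tool_rot: [-2.374, -2.051, 0.001]
contact_force: [-0.3, 0.5, 0.2]
opening: 0.0514
```

Emit:
arm_command(
  rows="12 -62 0 0 0 0; 24 -124 0 0 0 0; 36 -186 0 0 0 0; 36 -186 0 0 0 0; 36 -186 0 0 0 0; 36 -186 0 0 0 0; 36 -186 -50 0 0 0; 36 -186 -90 0 0 0; 36 -186 -112 0 0 0; 36 -186 -119 0 0 0; 36 -186 -119 0 0 0; 36 -186 -119 0 0 0",
)

```text
t: 15.68
tool_pos: [0.4849, -0.4642, 0.1811]
tool_rot: [-2.377, -2.053, 0.001]
contact_force: [0.2, 0.3, 0.6]
opening: 0.0514
```

Emit:
arm_command(
  rows="0 0 0 0 0 0; 0 0 0 0 0 0; 0 0 0 0 0 0; 0 0 0 0 0 0; 0 0 0 0 0 0; 0 0 60 0 0 0; 0 0 120 0 0 0; 0 0 120 0 0 0; 0 0 120 0 0 0",
  jaw=0,
)

```text
t: 16.8
tool_pos: [0.4847, -0.4639, 0.3003]
tool_rot: [-2.376, -2.053, 0.0]
contact_force: [-1.2, 1.0, -1.7]
opening: 0.0133
```

Run:
```python
from h import *
s=grab('side'); o=monitor.get_obs(); print(o['tool_pos'],o['opening'],o['contact_force'])
cv2.imwrite('pics/s5.png',cv2.resize(s['frame'][220:400,280:460],(600,600))[...,::-1])
```

```text
[ 0.48439914 -0.46353717  0.29869341] 0.013233228404058444 [ 0.21726385  0.06418593 -1.16650328]
```

View pics/s5.png

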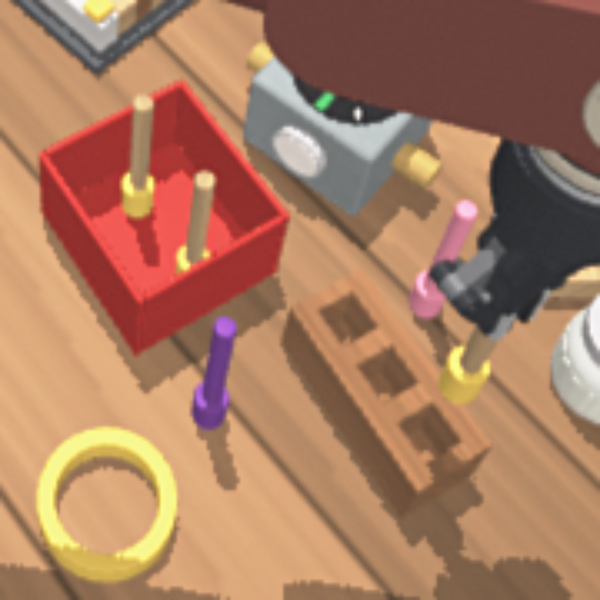

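Emit:
arm_command(
  rows="-5 20 40 0 0 0; -15 75 40 0 0 0; -30 150 40 0 0 2; -46 210 40 0 0 2; -46 231 40 0 0 2; -46 231 40 0 0 2; -46 231 40 0 0 2; -46 231 0 0 0 2; -46 231 -50 0 0 2; -46 231 -95 0 0 2; -46 231 -118 0 0 2; -46 231 -119 0 0 2",
)

```text
t: 18.35
tool_pos: [0.4376, -0.2332, 0.1772]
tool_rot: [-2.337, -2.087, 0.002]
contact_force: [0.1, 0.0, -0.4]
opening: 0.0131
```

Emit:
arm_command(
  rows="0 0 0 0 0 0; 0 0 -1 0 0 0; 0 0 -2 0 0 0; 0 0 -2 0 0 0; 0 0 -2 0 0 0",
)

```text
t: 18.98
tool_pos: [0.4378, -0.2333, 0.1756]
tool_rot: [-2.337, -2.088, 0.002]
contact_force: [0.5, -0.0, 0.1]
opening: 0.013
```

Emit:
arm_command(
  rows="0 0 -1 0 0 0; 0 0 -2 0 0 0; 0 0 -2 0 0 0; 0 0 -2 0 0 0",
)

```text
t: 19.48
tool_pos: [0.4383, -0.2337, 0.1755]
tool_rot: [-2.338, -2.089, 0.002]
contact_force: [-1.9, 0.6, 9.2]
opening: 0.0132
```

Emit:
arm_command(
  rows="0 0 1 0 0 0; 0 0 1 0 0 0; 0 0 1 0 0 0; 0 0 1 0 0 0; 0 0 50 0 0 0; 0 0 110 0 0 0; 0 0 150 0 0 0; 40 60 150 0 0 5; 40 120 150 0 0 10; 40 180 150 0 0 20; 40 180 150 0 0 20",
  jaw=0.6,
)

```text
t: 20.85
tool_pos: [0.4781, -0.0505, 0.3254]
tool_rot: [-1.932, -2.469, 0.003]
contact_force: [-0.7, -0.6, -0.4]
opening: 0.0513
```

Run:
```python
from h import *
im=grab('top'); s=grab('side'); o=monitor.get_obs(); print(o['tool_pos'],o['tool_rot'],o['q'].round(2))
show('orange grips',blobs(im,(5,190,170),(18,255,255),(130,190,330,320),.040))
show('blue',blobs(im,(100,120,50),(125,255,255),(130,190,330,320),.012))
show('blue side',blobs(s,(100,120,50),(125,255,255),(150,140,280,220),.006))
show('orange side',blobs(s,(5,190,170),(18,255,255),(170,140,280,220),.030))
a=cv2.resize(im['frame'][200:262,345:412],(400,370)); b=cv2.resize(s['frame'][230:330,285:385],(370,370))
cv2.imwrite('pics/m1.png',np.hstack([a,b])[...,::-1])
```

```text
[ 0.47820936 -0.05320915  0.32539103] [-1.93886157 -2.46439906  0.00449954] [-0.27 -0.31  1.91 -0.    1.55 -0.5 ]
orange grips
   {'uv': (211.0, 254.4), 'c': array([0.3893, 0.2675]), 'L': [0.057, 0.023], 'ang': 130.7}
   {'uv': (195.7, 231.7), 'c': array([0.4556, 0.3171]), 'L': [0.057, 0.023], 'ang': 113.6}
blue
   {'uv': (212.9, 254.9), 'c': array([0.3891, 0.2673]), 'L': [0.207, 0.035], 'ang': 130.5}
   {'uv': (197.6, 232.6), 'c': array([0.4554, 0.3176]), 'L': [0.208, 0.035], 'ang': 113.4}
blue side
   {'uv': (208.0, 185.4), 'c': array([0.3865, 0.2708]), 'L': [0.215, 0.042], 'ang': 130.2}
   {'uv': (219.6, 167.3), 'c': array([0.454 , 0.3215]), 'L': [0.223, 0.042], 'ang': 113.1}
orange side
```

View pics/m1.png

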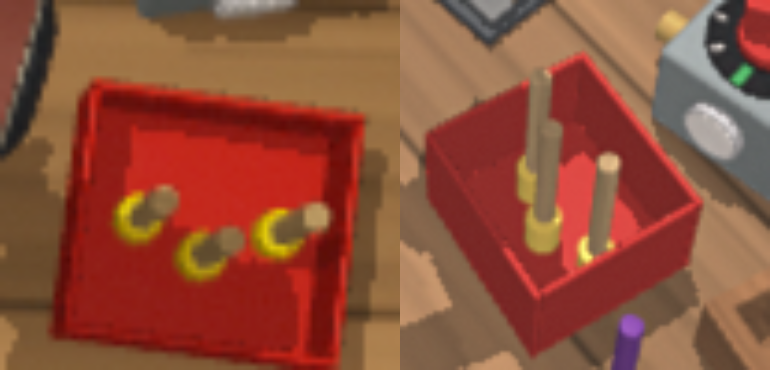

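All three daubers stand upright on the tub floor (heads at left-panel pixels (138,218), (203,255) and (278,235)). The bars haven't moved. Now bar A at (0.389,0.267), with its x axis at 130.5°.

Emit:
arm_command(
  rows="-10 60 0 0 0 5; -20 120 0 0 0 10; -40 180 0 0 0 15; -60 240 0 0 0 20; -89 300 0 0 0 27; -89 320 0 0 0 27; -89 320 0 0 0 27; -89 320 -60 0 0 27; -89 320 -110 0 0 27; -89 320 -150 0 0 27; -89 320 -150 0 0 27; -89 320 -150 0 0 27",
)

```text
t: 22.45
tool_pos: [0.3908, 0.2662, 0.1772]
tool_rot: [-1.314, -2.85, 0.004]
contact_force: [0.8, 0.2, 1.3]
opening: 0.0507
```

Run:
```python
from h import *
o=monitor.get_obs(); r=o['tool_rot']; print(o['tool_pos'],(2*np.degrees(np.arctan2(r[1],r[0])))%360,o['q'].round(2))
im=grab('top'); show('blue',blobs(im,(100,120,50),(125,255,255),(130,190,330,320),.012))
```

```text
[0.39077085 0.26622632 0.17719858] 130.4952115225423 [ 0.44 -0.2   2.08  0.    1.28 -0.27]
blue
   {'uv': (192.8, 270.8), 'c': array([0.3397, 0.3256]), 'L': [0.054, 0.034], 'ang': 130.7}
   {'uv': (227.0, 243.7), 'c': array([0.4237, 0.2267]), 'L': [0.1, 0.035], 'ang': 130.7}
   {'uv': (217.9, 224.5), 'c': array([0.4814, 0.2574]), 'L': [0.077, 0.035], 'ang': 113.6}
```

Emit:
arm_command(
  rows="-2 1 -40 0 0 0; -2 1 -70 0 0 0; -2 1 -85 0 0 0; -2 1 -88 0 0 0; -2 1 -88 0 0 0; -2 1 -88 0 0 0; -2 1 -88 0 0 0",
  squeeze=50,
)

```text
t: 23.38
tool_pos: [0.3895, 0.2679, 0.0908]
tool_rot: [-1.314, -2.852, -0.0]
contact_force: [-0.0, 0.7, 0.6]
opening: 0.0507
```

Emit:
arm_command(
  rows="0 0 0 0 0 0; 0 0 0 0 0 0; 0 0 0 0 0 0; 0 0 0 0 0 0; 0 0 0 0 0 0",
  jaw=0,
  squeeze=60,
)

```text
t: 24.0
tool_pos: [0.3899, 0.2681, 0.0914]
tool_rot: [-1.314, -2.853, -0.001]
contact_force: [-0.7, -0.1, 4.6]
opening: 0.0226
```

Emit:
arm_command(
  rows="0 0 20 0 0 0; 0 0 60 0 0 0; 0 0 100 0 0 0; 0 0 140 0 0 0; 20 -30 140 0 0 6; 50 -73 140 0 0 14; 85 -124 140 0 0 23; 120 -175 140 0 0 32; 155 -226 140 0 0 41; 180 -265 140 0 0 49; 196 -287 140 0 0 54.8; 196 -287 140 0 0 54.8",
)

```text
t: 25.5
tool_pos: [0.5859, -0.0204, 0.2296]
tool_rot: [0.141, -3.135, -0.001]
contact_force: [0.5, 0.3, -1.7]
opening: 0.0226
```

Emit:
arm_command(
  rows="0 0 0 0 0 0; 0 0 0 0 0 0; 0 0 0 0 0 0",
)

```text
t: 25.88
tool_pos: [0.5855, -0.0196, 0.2294]
tool_rot: [0.142, -3.134, -0.002]
contact_force: [0.0, -0.4, -2.6]
opening: 0.0231
```

Run:
```python
from h import *
o=monitor.get_obs(); r=o['tool_rot']; print(o['tool_pos'],r,(2*np.degrees(np.arctan2(r[1],r[0])))%360,o['q'].round(2),o['opening'],o['contact_force'])
im=grab('top');s=grab('side',"s6.png"); 
show('blue',blobs(im,(100,120,50),(125,255,255),(130,120,350,320),.152))
show('blue side',blobs(s,(100,120,50),(125,255,255),(150,100,400,300),.152))
```

```text
[ 0.58549306 -0.01964072  0.22940935] [ 1.42443710e-01 -3.13431117e+00 -1.55458324e-03] 185.20421301289457 [-0.16  0.02  1.77  0.    1.35 -1.82] 0.02309240936654472 [ 0.03944367 -0.43674409 -2.58321887]
blue
   {'uv': (197.7, 232.5), 'c': array([0.4453, 0.2833]), 'L': [0.19, 0.032], 'ang': 113.4}
   {'uv': (310.0, 196.0), 'c': array([ 0.5554, -0.0241]), 'L': [0.04, 0.034], 'ang': 1.5}
blue side
   {'uv': (316.7, 181.6), 'c': array([ 0.5796, -0.0271]), 'L': [0.216, 0.045], 'ang': 3.9}
   {'uv': (219.6, 167.3), 'c': array([0.3992, 0.1742]), 'L': [0.186, 0.035], 'ang': 113.1}
   {'uv': (169.4, 110.2), 'c': array([0.4033, 0.4884]), 'L': [0.141, 0.1], 'ang': 2.5}
```

View pics/s6.png

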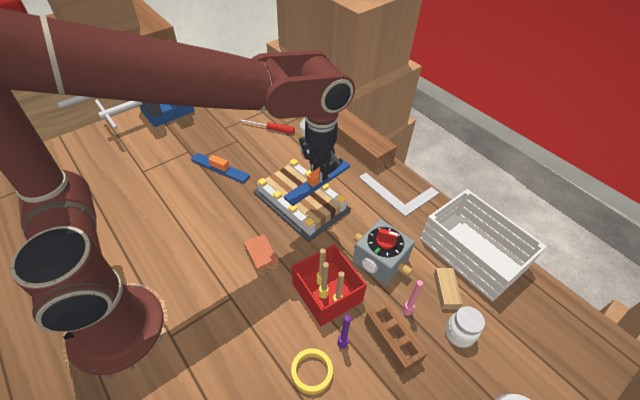

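The bar is held level over the jig at (317,182). I'm lowering it into saddle 0.

Emit:
arm_command(
  rows="0 0 -30 0 0 0; 0 0 -55 0 0 0; 0 0 -70 0 0 0; 0 0 -78 0 0 0; 0 0 -82 0 0 0; 0 0 -86 0 0 0; 0 0 -89 0 0 0; 0 0 -89 0 0 0; 0 0 -89 0 0 0",
)

```text
t: 27.1
tool_pos: [0.5859, -0.0199, 0.141]
tool_rot: [0.142, -3.135, -0.001]
contact_force: [0.6, 0.1, -1.7]
opening: 0.0227
```

Emit:
arm_command(
  rows="0 0 -2 0 0 0; 0 0 -3 0 0 0; 0 0 -4 0 0 0; 0 0 -4 0 0 0; 0 0 -4 0 0 0",
)

```text
t: 27.72
tool_pos: [0.5859, -0.0199, 0.137]
tool_rot: [0.142, -3.135, -0.001]
contact_force: [-0.1, -0.2, -1.3]
opening: 0.0227
```

Emit:
arm_command(
  rows="0 0 -1 0 0 0; 0 0 -2 0 0 0; 0 0 -2 0 0 0; 0 0 -2 0 0 0",
)

```text
t: 28.22
tool_pos: [0.5861, -0.0199, 0.1364]
tool_rot: [0.142, -3.135, -0.001]
contact_force: [-5.3, 0.1, 4.6]
opening: 0.0225
```

Emit:
arm_command(
  rows="0 0 0 0 0 0; 0 0 0 0 0 0; 0 0 0 0 0 0; 0 0 50 0 0 0; 0 0 110 0 0 0; -20 50 140 0 0 -10; -40 100 140 0 0 -20; -60 155 140 0 0 -30; -80 205 140 0 0 -40; -100 260 140 0 0 -51; -120 310 140 0 0 -61; -131 337 140 0 0 -71.9",
  jaw=0.6,
)

```text
t: 29.72
tool_pos: [0.4539, 0.3191, 0.2763]
tool_rot: [-1.704, -2.637, -0.004]
contact_force: [0.9, -0.5, -0.2]
opening: 0.0516
```

Emit:
arm_command(
  rows="0 0 0 0 0 0; 0 0 0 0 0 0; 0 0 0 0 0 0",
)

```text
t: 30.1
tool_pos: [0.4544, 0.3181, 0.2763]
tool_rot: [-1.705, -2.636, -0.004]
contact_force: [-0.1, -0.4, 0.1]
opening: 0.0515
```

Run:
```python
from h import *
o=monitor.get_obs(); r=o['tool_rot']; print(o['tool_pos'],(2*np.degrees(np.arctan2(r[1],r[0])))%360,o['q'].round(2),o['opening'],o['contact_force'])
im=grab('top','t7.png');s=grab('side') 
show('blue placed',blobs(im,(100,120,50),(125,255,255),(230,120,350,270),.057))
show('orange placed',blobs(im,(5,190,170),(18,255,255),(230,120,350,270),.085))
show('blue B',blobs(im,(100,120,50),(125,255,255),(130,190,240,320),.012))
show('B side',blobs(s,(100,120,50),(125,255,255),(170,140,280,220),.006))
show('orange placed side',blobs(s,(5,190,170),(18,255,255),(250,140,370,260),.085))
```

```text
[0.45442136 0.3181345  0.27626624] 114.23037762852402 [ 0.48 -0.1   1.81  0.    1.43  0.05] 0.05150743498910428 [-0.05262752 -0.44338423  0.11571569]
blue placed
   {'uv': (309.9, 191.7), 'c': array([ 0.584 , -0.0216]), 'L': [0.207, 0.034], 'ang': 4.9}
orange placed
   {'uv': (309.5, 189.5), 'c': array([ 0.585 , -0.0209]), 'L': [0.057, 0.021], 'ang': 1.6}
blue B
   {'uv': (169.0, 244.0), 'c': array([0.4183, 0.4028]), 'L': [0.035, 0.021], 'ang': 22.0}
   {'uv': (209.0, 228.1), 'c': array([0.4699, 0.2838]), 'L': [0.136, 0.035], 'ang': 113.6}
B side
   {'uv': (219.6, 167.3), 'c': array([0.454 , 0.3215]), 'L': [0.223, 0.042], 'ang': 113.1}
orange placed side
```

View pics/t7.png

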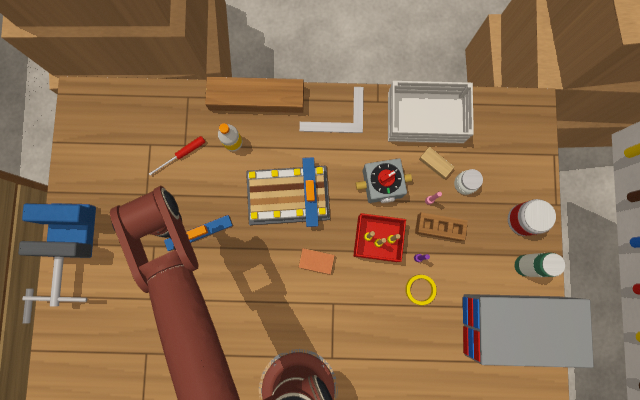

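The placed bar sits in saddle 0 (310,192), and bar B is unmoved at (198,232). No third bar is visible. Now grasping B.

Emit:
arm_command(
  rows="1 -1 -50 0 0 -1; 1 -1 -100 0 0 -1; 1 -1 -145 0 0 -1; 1 -1 -170 0 0 -1; 1 -1 -183 0 0 -1; 1 -1 -187 0 0 -1; 1 -1 -187 0 0 -1; 1 -1 -187 0 0 -1; 1 -1 -187 0 0 -1",
)

```text
t: 31.32
tool_pos: [0.456, 0.3175, 0.0904]
tool_rot: [-1.729, -2.622, -0.007]
contact_force: [-0.5, 0.4, 0.2]
opening: 0.0511
```

Emit:
arm_command(
  rows="0 0 0 0 0 0; 0 0 0 0 0 0; 0 0 0 0 0 0; 0 0 0 0 0 0; 0 0 0 0 0 0",
  jaw=0,
)

```text
t: 31.95
tool_pos: [0.4564, 0.3178, 0.0911]
tool_rot: [-1.729, -2.622, -0.008]
contact_force: [0.3, -0.4, 5.1]
opening: 0.0223
```

Emit:
arm_command(
  rows="0 0 20 0 0 0; 0 0 60 0 0 0; 0 0 100 0 0 0; 8 -14 140 0 0 5; 25 -42 140 0 0 15; 42 -72 140 0 0 25; 58 -101 140 0 0 35; 75 -130 140 0 0 45; 92 -160 140 0 0 55; 105 -185 140 0 0 64; 117 -202 140 0 0 72; 117 -202 140 0 0 72",
)

```text
t: 33.45
tool_pos: [0.5733, 0.1147, 0.2307]
tool_rot: [0.138, -3.134, -0.006]
contact_force: [-0.0, 0.2, -3.4]
opening: 0.0227
```

Emit:
arm_command(
  rows="0 0 0 0 0 0; 0 0 0 0 0 0; 0 0 0 0 0 0",
)

```text
t: 33.83
tool_pos: [0.573, 0.1152, 0.2307]
tool_rot: [0.138, -3.133, -0.006]
contact_force: [-0.8, 0.2, -3.9]
opening: 0.0226
```

Run:
```python
from h import *
o=monitor.get_obs(); r=o['tool_rot']; print(o['tool_pos'],r.round(3),(2*np.degrees(np.arctan2(r[1],r[0])))%360,o['opening'],o['contact_force'])
im=grab('top');s=grab('side')
show('orange placed',blobs(im,(5,190,170),(18,255,255),(300,120,350,270),.085))
show('blue',blobs(s,(100,120,50),(125,255,255),(200,100,400,260),.152))
```

```text
[0.57295258 0.11523906 0.23067919] [ 0.138 -3.133 -0.006] 185.06034620277512 0.02258839020326822 [-0.80873311  0.18163802 -3.92310624]
orange placed
   {'uv': (309.5, 189.5), 'c': array([ 0.585 , -0.0209]), 'L': [0.057, 0.021], 'ang': 1.6}
blue
   {'uv': (316.3, 204.4), 'c': array([ 0.5295, -0.0876]), 'L': [0.194, 0.038], 'ang': 4.9}
   {'uv': (282.9, 154.9), 'c': array([0.5686, 0.1102]), 'L': [0.218, 0.045], 'ang': 5.7}
```

Good. Lowering B into saddle 2.

Emit:
arm_command(
  rows="0 1 -30 0 0 0; 0 1 -55 0 0 0; 0 1 -70 0 0 0; 0 1 -78 0 0 0; 0 1 -82 0 0 0; 0 1 -86 0 0 0; 0 1 -90 0 0 0; 0 1 -92 0 0 0; 0 1 -92 0 0 0; 0 1 -92 0 0 0",
)

```text
t: 35.17
tool_pos: [0.5733, 0.1161, 0.139]
tool_rot: [0.138, -3.134, -0.006]
contact_force: [-0.2, 0.1, -3.4]
opening: 0.0229
```

Emit:
arm_command(
  rows="0 0 -1 0 0 0; 0 0 -2 0 0 0; 0 0 -3 0 0 0; 0 0 -3 0 0 0; 0 0 -3 0 0 0",
)

```text
t: 35.8
tool_pos: [0.5733, 0.1161, 0.1361]
tool_rot: [0.138, -3.134, -0.006]
contact_force: [-0.5, -0.7, -1.5]
opening: 0.0227
```

Emit:
arm_command(
  rows="0 0 -1 0 0 0; 0 0 -1 0 0 0; 0 0 -1 0 0 0; 0 0 -1 0 0 0",
)

```text
t: 36.3
tool_pos: [0.5733, 0.1161, 0.136]
tool_rot: [0.138, -3.134, -0.006]
contact_force: [-5.2, -0.8, 5.4]
opening: 0.0228
```

Emit:
arm_command(
  rows="0 0 0 0 0 0; 0 0 0 0 0 0; 0 0 0 0 0 0; 0 0 50 0 0 0; 0 0 110 0 0 0; 0 0 170 0 0 0; -20 -50 170 0 0 -10; -40 -100 170 0 0 -20; -40 -150 170 0 0 -30; -40 -150 170 0 0 -40; -40 -150 170 0 0 -50; -40 -150 170 0 0 -60",
  jaw=0.6,
)

```text
t: 37.8
tool_pos: [0.5333, -0.0342, 0.306]
tool_rot: [-1.457, -2.781, -0.009]
contact_force: [-0.5, -0.1, -0.6]
opening: 0.0514
```

Run:
```python
from h import *
im=grab('top'); s=grab('side'); o=monitor.get_obs(); r=o['tool_rot']; print(o['tool_pos'],(2*np.degrees(np.arctan2(r[1],r[0])))%360)
show('orange placed',blobs(im,(5,190,170),(18,255,255),(230,120,350,270),.085))
show('blue placed',blobs(im,(100,120,50),(125,255,255),(230,120,350,270),.057))
show('blue side',blobs(s,(100,120,50),(125,255,255),(200,100,400,260),.057))
a=cv2.resize(im['frame'][155:205,355:415],(480,400),interpolation=2); b=cv2.resize(s['frame'][215:275,348:408],(400,400),interpolation=2)
c=cv2.resize(s['frame'][140:250,240:370],(236*2,200*2)); 
cv2.imwrite('pics/m2.png',np.hstack([a[:,:400],b])[...,::-1])
```

```text
[ 0.5333211  -0.03400345  0.30594908] 125.06543250356523
orange placed
   {'uv': (263.5, 192.5), 'c': array([0.5726, 0.1139]), 'L': [0.057, 0.021], 'ang': 2.4}
blue placed
   {'uv': (311.3, 214.8), 'c': array([ 0.5136, -0.0279]), 'L': [0.067, 0.034], 'ang': 5.0}
   {'uv': (264.4, 194.8), 'c': array([0.5712, 0.1141]), 'L': [0.207, 0.035], 'ang': 4.9}
blue side
   {'uv': (316.3, 204.4), 'c': array([ 0.582 , -0.0256]), 'L': [0.219, 0.044], 'ang': 4.6}
   {'uv': (277.5, 183.3), 'c': array([0.5397, 0.1067]), 'L': [0.159, 0.044], 'ang': 4.4}
   {'uv': (310.5, 163.5), 'c': array([0.6657, 0.1142]), 'L': [0.04, 0.016], 'ang': 51.9}
```

View pics/m2.png

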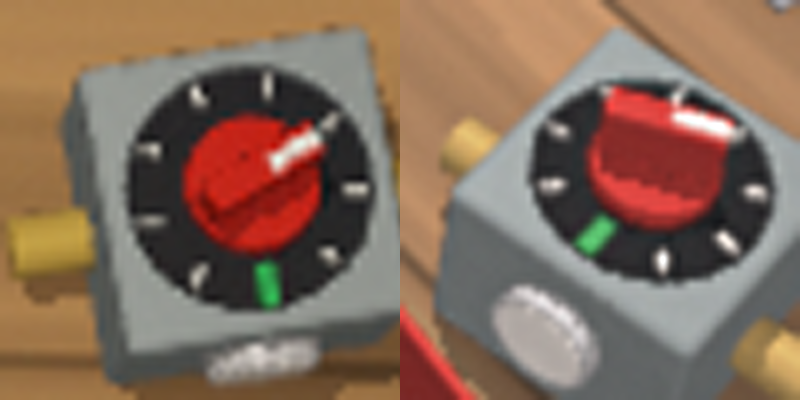

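The wing's white line points up-right in the top panel, from (270,165) to (322,135), and the green mark is at (268,285). I'll compute both directions from the two views.

Run:
```python
from h import *
im=grab('top'); s=grab('side')
ft=lambda x,y:(355+x/8-.5,155+y/8-.5); fs=lambda x,y:(348+(x-400)/6.667-.5,215+y/6.667-.5)
def d(im,p,q,z): 
    a,b=onz(im,*p,z),onz(im,*q,z); return a.round(4)[:2],b.round(4)[:2],np.degrees(np.arctan2(*(b-a)[[1,0]])).round(1)
print('top line',d(im,ft(270,165),ft(322,135),.126)); print('side line',d(s,fs(675,118),fs(735,132),.126))
print('side wing edge',d(s,fs(606,102),fs(725,138),.126))
print('top wing edge',d(im,ft(209,213),ft(327,154),.126))
print('green top',onz(im,*ft(268,285),.086),'side',onz(s,*fs(595,237),.086))
print('dial centre',onz(im,*ft(250,188),.086),'side',onz(s,*fs(652,182),.086))
print('box edge',d(im,ft(362,27),ft(80,72),.085),d(im,ft(80,72),ft(125,352),.085))
```

```text
top line (array([ 0.6258, -0.2466]), array([ 0.6372, -0.2652]), np.float64(-58.4))
side line (array([ 0.6246, -0.2473]), array([ 0.6374, -0.265 ]), np.float64(-54.1))
side wing edge (array([ 0.6096, -0.2268]), array([ 0.6326, -0.2647]), np.float64(-58.8))
top wing edge (array([ 0.6077, -0.2248]), array([ 0.6303, -0.267 ]), np.float64(-61.8))
green top [ 0.58888135 -0.25176212  0.086     ] side [ 0.58827469 -0.25106523  0.086     ]
dial centre [ 0.62497844 -0.24492751  0.086     ] side [ 0.6226387  -0.24627114  0.086     ]
box edge (array([ 0.6871, -0.2863]), array([ 0.6673, -0.1818]), np.float64(100.7)) (array([ 0.6673, -0.1818]), array([ 0.5628, -0.1996]), np.float64(-170.3))
```

Emit:
arm_command(
  rows="25 -55 0 0 0 -3.5; 50 -110 0 0 0 -3.5; 75 -165 0 0 0 -3.5; 91 -211 0 0 0 -3.5; 91 -211 0 0 0 -3.5; 91 -211 0 0 0 -3.5; 91 -211 -50 0 0 -3.5; 91 -211 -90 0 0 -3.5; 91 -211 -118 0 0 -3.5; 91 -211 -130 0 0 -3.5; 91 -211 -132 0 0 -3.5; 91 -211 -132 0 0 -3.5",
)

```text
t: 39.5
tool_pos: [0.6251, -0.2449, 0.1758]
tool_rot: [1.528, 2.744, 0.009]
contact_force: [-0.3, -0.3, 0.6]
opening: 0.0518
```

Emit:
arm_command(
  rows="0 0 0 0 0 0; 0 0 0 0 0 0; 0 0 0 0 0 0; 0 0 0 0 0 0; 0 0 0 0 0 0",
  jaw=0,
  squeeze=40,
)

```text
t: 40.12
tool_pos: [0.6248, -0.2459, 0.1774]
tool_rot: [1.528, 2.744, 0.005]
contact_force: [-4.9, -2.5, 4.4]
opening: 0.012
```

Run:
```python
from h import *
o=monitor.get_obs(); r=o['tool_rot']; print(o['tool_pos'],(2*np.degrees(np.arctan2(r[1],r[0])))%360,o['opening'],o['contact_force'],o['wrist_torque'],o['q'].round(2))
```

```text
[ 0.6247684  -0.24589998  0.17743546] 121.76691161753192 0.012005021636686973 [-4.91836677 -2.50845621  4.37823151] [-0.27420531  0.70811328  0.03122386] [-0.49  0.26  1.6   0.    1.28 -1.04]
```

Emit:
arm_command(
  rows="0 0 -1 0 0 -7; 0 0 -1 0 0 -14; 0 0 -1 0 0 -21; 0 0 -1 0 0 -28; 0 0 -1 0 0 -35; 0 0 -1 0 0 -42; 0 0 -1 0 0 -49; 0 0 -1 0 0 -56; 0 0 -1 0 0 -56; 0 0 -1 0 0 -56",
)

```text
t: 41.38
tool_pos: [0.6229, -0.2461, 0.1774]
tool_rot: [-2.637, -1.704, 0.004]
contact_force: [-10.8, 1.9, 8.8]
opening: 0.0118
```

Run:
```python
from h import *
o=monitor.get_obs(); r=o['tool_rot']; print(o['tool_pos'],(2*np.degrees(np.arctan2(r[1],r[0])))%360,o['opening'],o['contact_force'],o['wrist_torque'],o['q'].round(2))
```

```text
[ 0.62291314 -0.24610121  0.17742529] 65.75555689080147 0.01176361196032931 [-10.7514438    1.93680144   8.82319781] [ 0.2077211   1.77737193 -0.05304815] [-0.49  0.26  1.6  -0.    1.28 -0.06]
```

Emit:
arm_command(
  rows="-1 0 -1 0 0 -7; -1 0 -1 0 0 -14; -1 0 -1 0 0 -21; -1 0 -1 0 0 -28; -1 0 -1 0 0 -35; -1 0 -1 0 0 -42; -1 0 -1 0 0 -49; -1 0 -1 0 0 -55.8; -1 0 -1 0 0 -55.8; -1 0 -1 0 0 -55.8; -1 0 -1 0 0 -55.8",
)

```text
t: 42.75
tool_pos: [0.6212, -0.2449, 0.1774]
tool_rot: [-3.124, -0.272, 0.006]
contact_force: [-5.9, 6.5, 6.3]
opening: 0.012
```

Run:
```python
from h import *
o=monitor.get_obs(); r=o['tool_rot']; print(o['tool_pos'],(2*np.degrees(np.arctan2(r[1],r[0])))%360,o['opening'],o['contact_force'],o['wrist_torque'],o['q'].round(2))
s=grab('side'); cv2.imwrite('pics/k3.png',cv2.resize(s['frame'][205:285,340:420],(560,560),interpolation=2)[...,::-1])
```

```text
[ 0.62123877 -0.24488941  0.17741612] 9.969076876340694 0.011986811290538536 [-5.89845526  6.5272887   6.26001836] [ 0.82137704  0.95222763 -0.02948235] [-0.49  0.26  1.61  0.    1.29  0.91]
```

Before pulling I'll let go and check the line against the mark.

Emit:
arm_command(
  rows="0 0 0 0 0 0; 0 0 0 0 0 0; 0 0 0 0 0 0; 0 0 50 0 0 0; 0 0 110 0 0 0; -30 50 120 0 0 0; -60 105 120 0 0 0; -90 160 120 0 0 0; -90 210 120 0 0 0; -90 210 120 0 0 0; -90 210 120 0 0 0",
  jaw=0.6,
)

```text
t: 44.18
tool_pos: [0.5314, -0.0352, 0.2976]
tool_rot: [-3.124, -0.273, 0.006]
contact_force: [0.3, -0.6, -0.8]
opening: 0.0511
```

Run:
```python
from h import *
im=grab('top'); s=grab('side'); o=monitor.get_obs(); r=o['tool_rot']; print(o['tool_pos'],(2*np.degrees(np.arctan2(r[1],r[0])))%360)
a=cv2.resize(im['frame'][155:205,360:410],(400,400),interpolation=2); b=cv2.resize(s['frame'][215:275,348:408],(400,400),interpolation=2)
cv2.imwrite('pics/m3.png',np.hstack([a,b])[...,::-1])
```

```text
[ 0.53152105 -0.03597445  0.29744716] 9.887781082321226
```

View pics/m3.png

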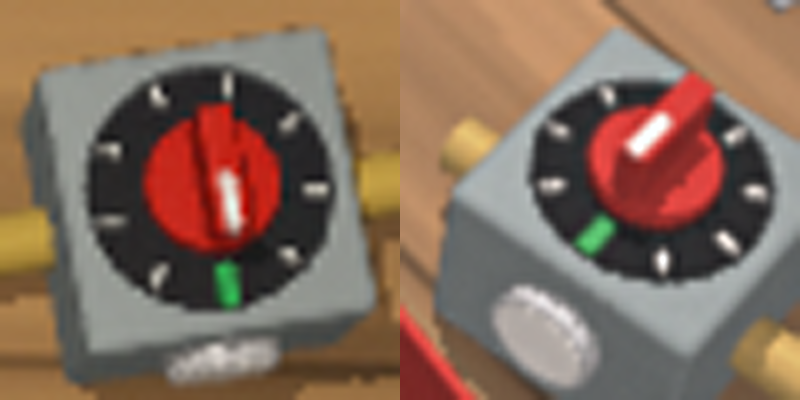

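Run:
```python
from h import *
im=grab('top'); s=grab('side')
ft=lambda x,y:(360+x/8-.5,155+y/8-.5); fs=lambda x,y:(348+(x-400)/6.667-.5,215+y/6.667-.5)
def d(im,p,q,z): 
    a,b=onz(im,*p,z),onz(im,*q,z); return a.round(4)[:2],b.round(4)[:2],(np.degrees(np.arctan2(*(b-a)[[1,0]]))%360).round(1)
print('top line',d(im,ft(224,172),ft(235,230),.126)); print('side line',d(s,fs(665,118),fs(635,152),.126))
print('side wing left edge',d(s,fs(690,75),fs(624,148),.126)); print('top wing left edge',d(im,ft(198,108),ft(215,236),.126),'right',d(im,ft(232,104),ft(243,232),.126))
print('ticks top',d(im,ft(228,83),ft(229,286),.086),'side',d(s,fs(680,92),fs(595,237),.086))
P=np.array([onz(im,*ft(*p),.086)[:2] for p in((110,150),(158,97),(228,83),(290,122),(316,188),(290,256),(229,286),(160,276),(108,220))])
c,_,_,_=np.linalg.lstsq(np.c_[2*P,np.ones(9)],(P**2).sum(1),rcond=None); print('dial c',c[:2], (np.degrees(np.arctan2(*(P-c[:2]).T[::-1]))%360).round(1))
```

```text
top line (array([ 0.6231, -0.2444]), array([ 0.6021, -0.2485]), np.float64(190.9))
side line (array([ 0.6217, -0.2451]), array([ 0.6022, -0.2493]), np.float64(192.2))
side wing left edge (array([ 0.6431, -0.2367]), array([ 0.6003, -0.2456]), np.float64(191.8))
top wing left edge (array([ 0.6463, -0.235 ]), array([ 0.5997, -0.2413]), np.float64(187.8)) right (array([ 0.6481, -0.2472]), array([ 0.6015, -0.2514]), np.float64(185.1))
ticks top (array([ 0.6647, -0.2514]), array([ 0.5885, -0.2521]), np.float64(180.6)) side (array([ 0.6613, -0.2227]), array([ 0.5883, -0.2511]), np.float64(201.2))
dial c [ 0.6258652  -0.24473418] [ 71.3  30.4 350.3 309.8 270.2 229.3 191.2 152.3 110.4]
```

The line reads about 190–191° and the dial ticks put the green mark at 190.6°, so they agree. Regripping to pull.

Emit:
arm_command(
  rows="25 -55 0 0 0 0; 50 -110 0 0 0 0; 75 -165 0 0 0 0; 92 -209 0 0 0 0.6; 92 -209 0 0 0 0.6; 92 -209 0 0 0 0.6; 92 -209 -50 0 0 0.6; 92 -209 -90 0 0 0.6; 92 -209 -112 0 0 0.6; 92 -209 -121 0 0 0.6; 92 -209 -121 0 0 0.6; 92 -209 -121 0 0 0.6",
)

```text
t: 45.88
tool_pos: [0.6244, -0.2455, 0.1786]
tool_rot: [-3.124, -0.286, 0.002]
contact_force: [0.2, -0.1, -0.6]
opening: 0.0514
```

Emit:
arm_command(
  rows="0 0 0 0 0 0; 0 0 0 0 0 0; 0 0 0 0 0 0; 0 0 0 0 0 0; 0 0 0 0 0 0",
  jaw=0,
  squeeze=60,
)

```text
t: 46.5
tool_pos: [0.6249, -0.2442, 0.1802]
tool_rot: [-3.122, -0.286, 0.001]
contact_force: [-1.7, 6.5, 6.3]
opening: 0.0118
```

Run:
```python
from h import *
o=monitor.get_obs(); r=o['tool_rot']; print(o['tool_pos'],(2*np.degrees(np.arctan2(r[1],r[0])))%360,o['opening'],o['contact_force'],o['wrist_torque'])
```

```text
[ 0.62486997 -0.2442017   0.18023295] 10.486496441172903 0.011848700681697714 [-1.74007472  6.50469528  6.32964815] [ 0.92987782  0.40412185 -0.08430093]
```

Emit:
arm_command(
  rows="0 0 2 0 0 0; 0 0 4 0 0 0; 0 0 6 0 0 0; 0 0 8 0 0 0; 0 0 10 0 0 0; 0 0 12 0 0 0; 0 0 13 0 0 0; 0 0 14 0 0 0; 0 0 14 0 0 0; 0 0 14 0 0 0",
)

```text
t: 47.75
tool_pos: [0.6246, -0.2441, 0.1925]
tool_rot: [-3.121, -0.286, 0.001]
contact_force: [5.4, -1.0, -13.8]
opening: 0.0117
```

Run:
```python
from h import *
o=monitor.get_obs(); r=o['tool_rot']; print(o['tool_pos'],(2*np.degrees(np.arctan2(r[1],r[0])))%360,o['opening'],o['contact_force'],o['wrist_torque'])
```

```text
[ 0.62463964 -0.24412029  0.19247805] 10.477750199061461 0.011702173407342184 [  5.37652497  -0.97328687 -13.80543219] [-0.40608016 -1.07022601 -0.0280968 ]
```

Emit:
arm_command(
  rows="0 0 2 0 0 0; 0 0 3 0 0 0; 0 0 3 0 0 0",
)

```text
t: 48.12
tool_pos: [0.6245, -0.2441, 0.1925]
tool_rot: [-3.121, -0.286, 0.001]
contact_force: [8.9, -1.8, -18.3]
opening: 0.0113
```

Emit:
arm_command(
  rows="0 0 0 0 0 0; 0 0 0 0 0 0; 0 0 0 0 0 0; 0 0 0 0 0 0; 0 0 50 0 0 0; 0 0 100 0 0 0; -30 50 110 0 0 0; -90 105 110 0 0 0; -110 160 110 0 0 0; -130 210 110 0 0 0; -130 210 110 0 0 0; -130 210 110 0 0 0",
  jaw=0.6,
)

```text
t: 49.62
tool_pos: [0.4947, -0.034, 0.3032]
tool_rot: [-3.122, -0.287, -0.001]
contact_force: [0.4, 0.3, 0.0]
opening: 0.0512
```

Run:
```python
from h import *
im=grab('top'); s=grab('side')
a=cv2.resize(im['frame'][155:205,360:410],(400,400),interpolation=2); b=cv2.resize(s['frame'][215:275,348:408],(400,400),interpolation=2)
c=cv2.resize(s['frame'][135:235,240:400],(320,200)); d=cv2.resize(im['frame'][140:265,230:470],(480,250))
z=np.zeros((200,800,3),np.uint8); z[:200,:320]=c; z[:,320:]=d[:200]
cv2.imwrite('pics/m4.png',np.vstack([np.hstack([a,b]),z])[...,::-1]); cv2.imwrite('pics/side_end.png',s['frame'][...,::-1])
show('orange',blobs(im,(5,190,170),(18,255,255),(230,120,350,270),.085)); show('blue',blobs(im,(100,120,50),(125,255,255),(230,120,350,270),.057))
# wing-top z: far top corner of wing in both views
```

```text
orange
   {'uv': (263.5, 193.0), 'c': array([0.5711, 0.1139]), 'L': [0.054, 0.021], 'ang': 2.3}
blue
   {'uv': (312.0, 224.0), 'c': array([ 0.486 , -0.0307]), 'L': [0.03, 0.012], 'ang': 91.5}
   {'uv': (264.4, 194.8), 'c': array([0.5712, 0.1141]), 'L': [0.207, 0.035], 'ang': 4.9}
   {'uv': (308.5, 168.0), 'c': array([ 0.6554, -0.0156]), 'L': [0.062, 0.033], 'ang': 1.5}
```

View pics/m4.png

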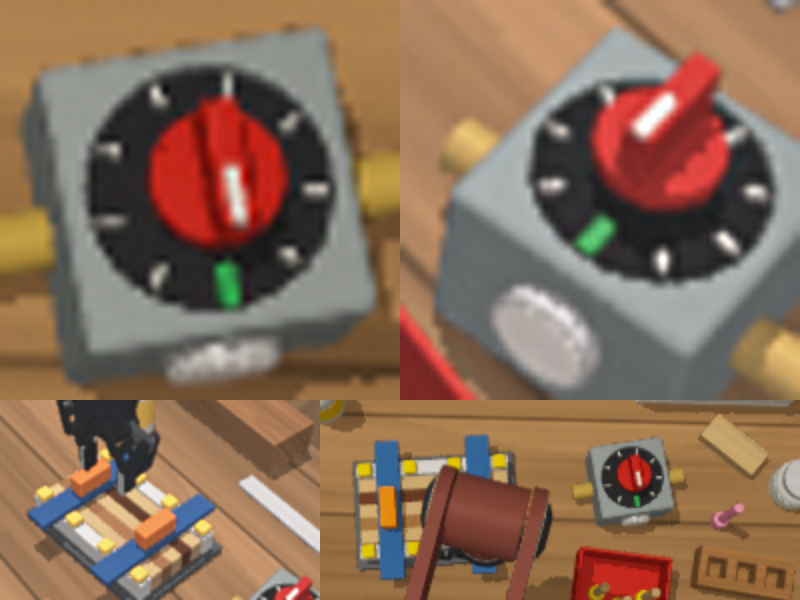

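Run:
```python
from h import *
im=grab('top'); s=grab('side')
ft=lambda x,y:(360+x/8-.5,155+y/8-.5); fs=lambda x,y:(348+(x-400)/6.667-.5,215+y/6.667-.5)
def d(im,p,q,z): 
    a,b=onz(im,*p,z),onz(im,*q,z); return (np.degrees(np.arctan2(*(b-a)[[1,0]]))%360).round(1)
print('line top',d(im,ft(229,170),ft(240,226),.138),'side',d(s,fs(668,98),fs(640,132),.138))
print('line tri now',tri(im,ft(235,198),s,fs(655,115)),'before',tri(im,ft(230,201),s,fs(650,135)))
show('bars side',blobs(s,(100,120,50),(125,255,255),(230,130,400,260),.051)); print(monitor.get_obs()['t'])
```

```text
line top 191.3 side 194.0
line tri now (array([ 0.6117, -0.2469,  0.138 ]), 0.0005) before (array([ 0.6128, -0.2467,  0.1248]), 0.0002)
bars side
   {'uv': (316.3, 204.4), 'c': array([ 0.5853, -0.0217]), 'L': [0.22, 0.045], 'ang': 4.6}
   {'uv': (278.2, 182.8), 'c': array([0.5455, 0.112 ]), 'L': [0.166, 0.044], 'ang': 4.6}
49.825
```

The knob has risen about 13 mm, so it is fully out. The line reads 191° and the mark 190.6°. Both bars are seated and the gripper is clear, so I'm handing in.

```bash
python3 -c "
from station import workorder; print(workorder.finish_job())"
```

```text
the job is handed in; nothing more can be done
None
```

I did every step and handed the job in at about 50 s of the 210 s allowed; the hand-in gave no verdict.

- **Daubers:** All three were moved from the stand to the tub. I knocked one to about a 10° lean in its well and missed my first grasp. I regripped it and stood it upright. The check after the last placing showed all three upright, head down on the tub floor. The pink and purple look-alikes were not touched.
- **Bars:** Both bars present were laid in saddle pairs 0 and 2. I lowered each until it touched, at the gripper height that puts its underside at 45 mm. In the last pictures both lie between the teeth and centred to within a few millimetres.
- **Knob:** I turned it about 112° clockwise while pushed in, after both bars were in. I then let go to check the line, regripped, and pulled it up to its stop. Triangulation put the rise at about 13 mm against the nominal 12 mm.
- **Alignment:** After the pull, the top view put the white line at 191.3° and the side view at 194.0°, with the green mark at 190.6°. The top view and the gripper's own angle (190.5°) agree best with the mark; the side reading is about 3° off and comes from a few hand-picked pixels.

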